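Grade the mini squashes by size on the sample board

ROBOT

A 6-joint arm with a two-finger parallel gripper is mounted at the origin on the work surface. World frame = base frame: x ahead of the robot, y to its left, z up, the work surface at z = 0. Lengths are in m, angles in degrees, forces in N, time in s.
With the tool pointing down it reaches from about 0.25 to 0.725 m from the base axis. Payload 9.7 kg.
Tool frame: the origin (TCP) lies on the centre line of the jaws, within the pads' length; the fingertips stand 22 mm ahead of it and the grasp point (between the pads) lies 3 mm ahead of it; z points along the fingers, y is the direction in which the jaws open and shut (so a half turn about z gives the same grasp; the last joint's range is limited). The gripper opens to 85 mm and grips with 20 to 120 N. Pads are 22 mm wide; open, the fingers measure 114 mm over their backs; the gripper's body (76 mm by 85 mm) begins 54 mm behind the grasp point. The pads swing forward as they close: fully open they stand 13 mm farther back than shut.
Start: joints at [68.067, 4.979, 10.078, 95.1, 0, 90], TCP at [0.205, 0.51, 0.253] pointing down, gripper open.
Joint ranges: [-179.16, 179.16], [-48.56, 103.87], [-65.8, 70.77], [-126.05, 130.52], [-82.76, 87.17], [-180, 180]. Speed limits (degrees/s): [127.2, 127.2, 147.25, 180, 180, 180].

INTERFACE

Orientations are given as [roll, pitch, yaw] about the fixed x, y, z axes, in that order (R = Rz(yaw) Ry(pitch) Rx(roll)).
In Python, from workcell import monitor, eyes, job gives the robot as it stands. The module is installed in compiled form; this text tells all that it offers.
- The arm moves only by the tool drive_tool, never from a script. Its argument "plan" is a list of rows, each a list of 3 entries, a list of its own where there are three numbers: the opening, from 0 (shut) to 1 (fully open), then the shift along the world's x, y, z in m, then the turn about the world's z in degrees. In form: [[gripper, [x, y, z], yaw], ...]. A call has 1 to 10 rows; each row shifts and turns the commanded pose from where the row before left it; what a row does not reach is not made up. A row lasts 1/8 s, in which the tool goes at most 62.5 mm and 10.7 degrees, less where a joint would pass 70% of its speed; a pose out of reach is approached as far as the arm can. A call is refused whole if a number of a shift passes 0.0625 or a number of a turn 10.7, either way. A call with a gripper value outside its range is refused whole. The fingers move at their own pace and stop on an object; "grip_force" is the grip in N (left out, the last holds). Time passes only in rows, so rows that do not move let the fingers close. It gives the time, the measured TCP pose, the force and the opening at its end, in the units of the state.
- monitor.get_obs(): the state, without advancing time (a new reading comes with each control period).
- eyes.camera(name): name is "side" or "top"; returns (picture, depth): 420x560x3 uint8, red, green, blue; 420x560 float32, m along the optical axis (not along the pixel's ray), 0 where there is no reading.
- eyes.camera_params(name): a dict with "fx", "fy", "cx", "cy" (pixels), "dist_coeffs" ([k1, k2, p1, p2, k3] as OpenCV has them; the pictures are not rectified), "extrinsics" (4x4, takes a point from world to camera coordinates). Camera axes: x right, y down, z forward; pixel columns grow to the right and rows downward; lengths in m; the calibration is good to about 2 mm. A picture is of the moment at which its call begins. camera_params takes no time and is no camera call.
- job.job_done(): hands the job in, once; it reports no verdict.
The state is a dict: "time": time; "q": joint angles; "qd": joint speeds; "joint_efforts": joint torques, N m; "ee_pos": TCP position; "tcp_rot": TCP orientation; "wrist_force": force on the tool from outside, world axes, zero at the start; "torque": the same for the moment, N m; "opening": finger opening in m.
Only numpy, scipy, OpenCV 4.12 (cv2) and the standard library are available. Lean on these libraries where they do the work, as an engineer would, in place of code of your own. Each camera call takes 0.05 s, during which the arm holds its last target.

TASK

Set up the size-grading board for the prep team: stand the four mini squashes upright in a row on the round pads of the white board, one centred on each pad, in order of size with the smallest next to the green cone and the largest next to the blue cone. Set each one down without dropping it, and let go of them all.

Things in the scene. Friction and masses are not known exactly. Their poses are not given: they have to be found in the camera images.
- squash_cream_center (a point): Cream-white mini squash, the smallest of the four: round, ribbed, firm, 34 mm across with upright sides at mid-height, 32 mm tall without its 7 mm stem, about 25 g, loose, standing upright on a flat base. The point is its centre, 16 mm above its underside; z is its upright axis. It may stand in any of four places between the robot and the board; other small things up to 45 mm high stand between these places, their centres about 80 mm or more from its own.
- squash_yellow_center (a point): Yellow mini squash, the second smallest of the four: round, ribbed, firm, 44 mm across with upright sides at mid-height, 38 mm tall without its 7 mm stem, about 45 g, loose, standing upright on a flat base. The point is its centre, 19 mm above its underside; z is its upright axis. It may stand in any of four places between the robot and the board; other small things up to 45 mm high stand between these places, their centres about 80 mm or more from its own.
- squash_orange_center (a point): Orange mini squash, the second largest of the four: round, ribbed, firm, 54 mm across with upright sides at mid-height, 44 mm tall without its 7 mm stem, about 80 g, loose, standing upright on a flat base. The point is its centre, 22 mm above its underside; z is its upright axis. It may stand in any of four places between the robot and the board; other small things up to 45 mm high stand between these places, their centres about 80 mm or more from its own.
- squash_green_center (a point): Dark green mini squash, the largest of the four: round, ribbed, firm, 64 mm across with upright sides at mid-height, 52 mm tall without its 7 mm stem, about 130 g, loose, standing upright on a flat base. The point is its centre, 26 mm above its underside; z is its upright axis. It may stand in any of four places between the robot and the board; other small things up to 45 mm high stand between these places, their centres about 80 mm or more from its own.
- pad_red: Red flat round pad, 64 mm across and 4 mm thick, fixed on the white board (12 mm thick, 90 mm wide, 520 mm long). Origin at the centre of its underside, so its top face is 4 mm above the origin and 16 mm above the table. The four pads form one straight row, 95 mm between neighbours; any colour can be at any place in the row, and the colour has no meaning.
- pad_grey: Grey flat round pad, 64 mm across and 4 mm thick, fixed on the white board (12 mm thick, 90 mm wide, 520 mm long). Origin at the centre of its underside, so its top face is 4 mm above the origin and 16 mm above the table. The four pads form one straight row, 95 mm between neighbours; any colour can be at any place in the row, and the colour has no meaning.
- pad_black: Black flat round pad, 64 mm across and 4 mm thick, fixed on the white board (12 mm thick, 90 mm wide, 520 mm long). Origin at the centre of its underside, so its top face is 4 mm above the origin and 16 mm above the table. The four pads form one straight row, 95 mm between neighbours; any colour can be at any place in the row, and the colour has no meaning.
- pad_purple: Purple flat round pad, 64 mm across and 4 mm thick, fixed on the white board (12 mm thick, 90 mm wide, 520 mm long). Origin at the centre of its underside, so its top face is 4 mm above the origin and 16 mm above the table. The four pads form one straight row, 95 mm between neighbours; any colour can be at any place in the row, and the colour has no meaning.
- cone_green: Green plastic cone, 28 mm across, 30 mm high, fixed on the board just beyond one end of the row of pads, 85 mm from the end pad's centre: marks the small end of the row. Either cone may be at either end. Origin at the centre of its underside.
- cone_blue: Blue plastic cone, 28 mm across, 30 mm high, fixed on the board just beyond one end of the row of pads, 85 mm from the end pad's centre: marks the large end of the row. Either cone may be at either end. Origin at the centre of its underside.
Mind the look-alikes: they are no part of the job. Leave any red look-alike of the part that bears squash_cream_center alone.

How it is judged:
By the outcome, as a careful person would: the job done as asked, in the order asked, and still so for the second after the job is handed in, with the robot touching nothing.
It also fails if it takes over 96 s, if anything falls off the work surface, if the arm or the gripper's body presses on something with over 40 N, if the wrist force passes 120 N, or if a joint passes its speed limit or range.

## Working session

There is one attempt and no reset: what is moved stays moved. The work goes in short steps, Python scripts to look and compute and a tool call to move; the robot and the scene stay as the last step left them, time stands still between calls to the robot, and variables do not carry over. Pictures are saved under pics/ and viewed, and the job is handed in when it is done.

Besides the shell and the picture viewer there is one more tool, called after "Call:" as a command line: name --argument value ..., lists and objects as JSON in quotes. drive_tool: Moves the arm, as the interface text tells. Its arguments: {"type":"object","properties":{"plan":{"type":"array","items":{"type":"array"}},"grip_force":{"type":"number"}},"required":["plan"]}

```bash
mkdir -p pics; python3 - <<'E'
from workcell import monitor, eyes, job
import cv2,numpy as np
o=monitor.get_obs()
for k,v in o.items(): print(k,np.round(v,3))
for n in ("side","top"):
    p,d=eyes.camera(n); cv2.imwrite(f"pics/{n}0.png",p[:,:,::-1]); np.save(f"{n}0_d.npy",d); np.save(f"{n}0_p.npy",p)
    c=eyes.camera_params(n); print(n,c)
E
```

```text
time 0.0
q [ 6.8068e+01  5.0120e+00  1.0036e+01  9.5098e+01 -1.0000e-03  9.0001e+01]
qd [0.002 0.005 0.03  0.022 0.066 0.014]
joint_efforts [ 3.0000e-03 -5.2038e+01  4.6480e+01  1.6000e-02  0.0000e+00  0.0000e+00]
ee_pos [0.205 0.51  0.253]
tcp_rot [-1.79926e+02  1.00000e-03  1.58067e+02]
wrist_force [ 0.654 -0.145  0.794]
torque [0.057 0.015 0.009]
opening 0.085
side {'fx': 505.0862307674944, 'fy': 505.0862307674944, 'cx': 281.8325001297261, 'cy': 205.6031844298574, 'dist_coeffs': array([-0.0429361,  0.       ,  0.       ,  0.       ,  0.       ]), 'extrinsics': array([[ 0.93454316, -0.35578828,  0.00661594, -0.49661733],
       [-0.23262235, -0.62488343, -0.7452567 ,  0.16264607],
       [ 0.26928779,  0.69493554, -0.66674484,  0.83643818],
       [ 0.        ,  0.        ,  0.        ,  1.        ]])}
top {'fx': 390.7425793680095, 'fy': 390.7425793680095, 'cx': 281.94706052807163, 'cy': 212.11080208575171, 'dist_coeffs': array([-0.05546182,  0.        ,  0.        ,  0.        ,  0.        ]), 'extrinsics': array([[ 6.06276299e-03, -9.99980184e-01,  1.69557544e-03,
        -9.89265699e-04],
       [-9.83551337e-01, -6.26924812e-03, -1.80519985e-01,
         5.26358473e-01],
       [ 1.80527038e-01, -5.73235603e-04, -9.83569855e-01,
         8.73509589e-01],
       [ 0.00000000e+00,  0.00000000e+00,  0.00000000e+00,
         1.00000000e+00]])}
```

View pics/top0.png

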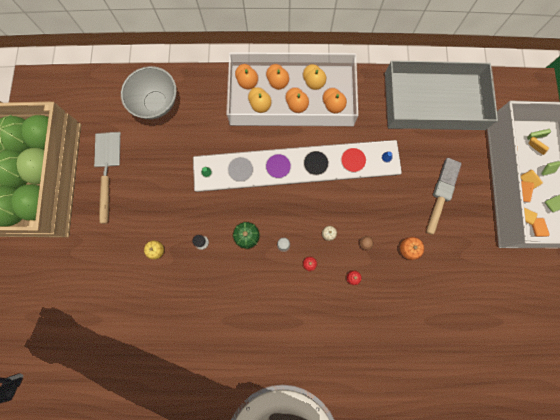

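View pics/side0.png

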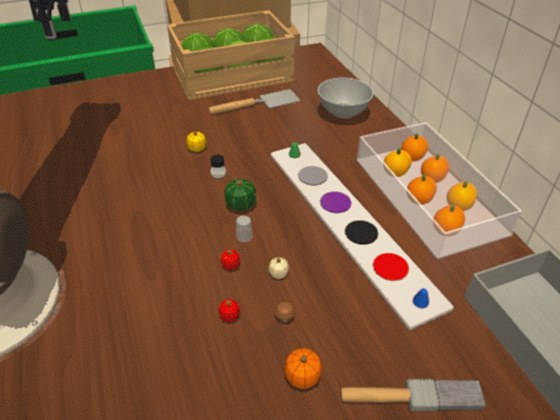

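The top view shows these candidates:
- Cream: (330,233).
- Red look-alikes, to be left alone: (310,264) and (354,278). The brown ball at (367,243) and the salt shaker at (284,244) are also not wanted.
- Yellow: (153,250). The yellow fruits in the tray at (260,100) and (315,76) are not wanted.
- Orange: (412,248). The tray oranges are not wanted.
- Green: (246,235). The crate melons are not wanted.

The green cone is at (206,172) and the blue cone at (387,157). From green to blue the pads run grey, purple, black, red.

```bash
cat > h.py <<'E'
import numpy as np,cv2
from workcell import eyes
def cloud(n,d):
    c=eyes.camera_params(n); K=np.array([[c['fx'],0,c['cx']],[0,c['fy'],c['cy']],[0,0,1]]);E=c['extrinsics']
    h,w=d.shape; u,v=np.meshgrid(np.arange(w),np.arange(h))
    p=cv2.undistortPoints(np.stack([u,v],-1).reshape(-1,1,2).astype(float),K,c['dist_coeffs']).reshape(h,w,2)
    P=np.dstack([p,np.ones((h,w))])*d[...,None]
    return (P-E[:3,3])@E[:3,:3]
def circ(xy):
    A=np.c_[2*xy,np.ones(len(xy))]; s=np.linalg.lstsq(A,(xy**2).sum(1),rcond=None)[0]
    return s[:2],np.sqrt(s[2]+s[0]**2+s[1]**2)
E
cat > m.py <<'E'
from h import *
import sys
from scipy.optimize import least_squares
tag=sys.argv[1]
C={n:(np.load(f"{n}{tag}_p.npy"),cloud(n,np.load(f"{n}{tag}_d.npy"))) for n in("side","top")}
p,X=C['top']
def near(n,c,r,zlo,zhi):
    X=C[n][1]; return (np.hypot(X[...,0]-c[0],X[...,1]-c[1])<r)&(X[...,2]>zlo)&(X[...,2]<zhi)
for nm,uv in dict(grey=(240,169),purple=(278,166),black=(316,162),red=(353,160)).items():
    hs=p.astype(int); c0=hs[uv[1],uv[0]]
    for n in C:
        im,XX=C[n]; m=(np.abs(im.astype(int)-c0).sum(-1)<(60 if n=='top' else 110))&(np.hypot(*(XX[...,:2]-X[uv[1],uv[0],:2]).transpose(2,0,1))<.045)
        if m.sum()<50: print(nm,n,'few');continue
        Q=XX[m]; (cx,cy),(a,b),_=cv2.minAreaRect(Q[:,:2].astype(np.float32)); print(nm,n,m.sum(),np.round(Q.mean(0),4),np.round([cx,cy,a,b],4))
for nm,(uv,D,H) in dict(cream=((330,233),.034,.032),yellow=((153,250),.044,.038),orange=((412,248),.054,.044),green=((246,235),.064,.052),cg=((206,172),.028,.03),cb=((387,157),.028,.03)).items():
    c0=X[uv[1],uv[0],:2].copy()
    for n in C:
        m=near(n,c0,D/2+.012,(.008 if nm[0:2] not in('cg','cb') else .018),.08); Q=C[n][1][m]
        (cx,cy),(a,b),_=cv2.minAreaRect(Q[:,:2].astype(np.float32))
        B=Q[np.abs(Q[:,2]-H/2)<.006]; f=circ(B[:,:2]) if len(B)>5 else None
        g=least_squares(lambda c:np.hypot(B[:,0]-c[0],B[:,1]-c[1])-D/2,np.r_[cx,cy],loss='soft_l1',f_scale=.002).x
        print(nm,n,len(Q),'rect',np.round([cx,cy,a,b],4),'zmax',Q[:,2].max().round(4),'fit',np.round(g,4),'free',f and np.round(np.r_[f[0],f[1]],4))
E
python3 m.py 0
```

```text
grey side 489 [0.64   0.1059 0.0157] [0.6395 0.1056 0.0816 0.0637]
grey top 473 [0.6406 0.1075 0.0164] [0.6386 0.1055 0.0699 0.0617]
purple side 535 [0.6492 0.0112 0.0159] [0.6436 0.0099 0.0764 0.061 ]
purple top 438 [0.6498 0.0134 0.0165] [0.6491 0.0141 0.0584 0.0575]
black side 591 [ 0.6582 -0.0832  0.0159] [ 0.6538 -0.0795  0.0615  0.0712]
black top 407 [ 0.6589 -0.0816  0.0167] [ 0.6594 -0.0822  0.0568  0.0554]
red side 114 [ 0.6676 -0.1783  0.0156] [ 0.6678 -0.1762  0.0633  0.0607]
red top 433 [ 0.6675 -0.1758  0.0167] [ 0.6676 -0.1757  0.0595  0.0586]
cream side 331 rect [ 0.4819 -0.1137  0.0337  0.0299] zmax 0.0401 fit [ 0.4822 -0.1102] free [ 0.4819 -0.1108  0.0166]
cream top 161 rect [ 0.4799 -0.11    0.0314  0.0313] zmax 0.0407 fit [ 0.4811 -0.111 ] free [ 0.4809 -0.1108  0.0167]
yellow side 292 rect [0.4367 0.3052 0.037  0.0423] zmax 0.0464 fit [0.439  0.3117] free [0.4386 0.3089 0.0197]
yellow top 288 rect [0.4389 0.3085 0.0409 0.0435] zmax 0.048 fit [0.4392 0.3109] free [0.439  0.3104 0.0216]
orange side 1174 rect [ 0.4445 -0.3104  0.0493  0.0532] zmax 0.0548 fit [ 0.446  -0.3078] free [ 0.4458 -0.3082  0.0266]
orange top 413 rect [ 0.4455 -0.3062  0.0529  0.0479] zmax 0.0546 fit [ 0.4467 -0.3096] free [ 0.4466 -0.3092  0.0267]
green side 843 rect [0.4735 0.0835 0.0569 0.063 ] zmax 0.0616 fit [0.4744 0.0894] free [0.4741 0.0882 0.031 ]
green top 566 rect [0.4734 0.0875 0.0622 0.0602] zmax 0.0625 fit [0.4738 0.0893] free [0.4737 0.0892 0.0319]
cg side 120 rect [0.6304 0.1885 0.0202 0.0261] zmax 0.0441 fit [0.6341 0.1948] free [0.6327 0.1904 0.0108]
cg top 85 rect [0.6306 0.1896 0.0189 0.0253] zmax 0.0466 fit [0.6337 0.1933] free [0.6325 0.1921 0.0127]
cb side 219 rect [ 0.6748 -0.2628  0.0201  0.0262] zmax 0.0441 fit [ 0.6778 -0.2592] free [ 0.6765 -0.2609  0.0124]
cb top 93 rect [ 0.6724 -0.2585  0.0264  0.0184] zmax 0.0451 fit [ 0.6764 -0.2616] free [ 0.6757 -0.26    0.0125]
```

```bash
python3 - <<'E'
import cv2
a=cv2.imread('pics/top0.png')[205:295,130:440]
cv2.imwrite('pics/crop0.png',cv2.resize(a,None,fx=2.5,fy=2.5,interpolation=3))
E
```

```text
(no output)
```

View pics/crop0.png

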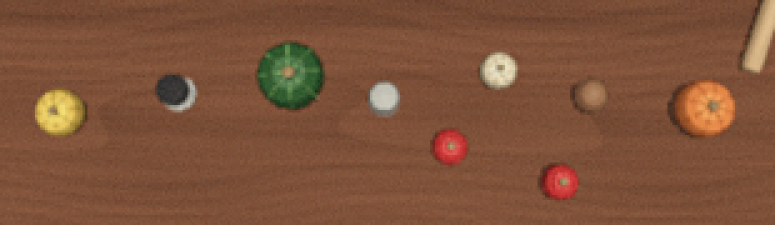

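The crop confirms the choice: cream (white, ribbed) sits apart from the two red look-alikes, and all sizes and heights match the descriptions. I'll approach yellow first, with the jaws opening along world x.

Call:
drive_tool --plan '[[1, [0.033, -0.028, 0], -9.7], [1, [0.033, -0.028, 0], -9.7], [1, [0.033, -0.028, 0], -9.7], [1, [0.033, -0.028, 0], -9.7], [1, [0.033, -0.029, -0.02], -9.7], [1, [0.034, -0.029, -0.05], -9.7], [1, [0.035, -0.0295, -0.05], -9.8], [1, [0, 0, 0], 0], [1, [0, 0, 0], 0]]' --grip_force 25

```text
time: 1.23
ee_pos: [0.4343, 0.3151, 0.141]
tcp_rot: [-180.0, -0.0, 90.1]
wrist_force: [0.1, 0.7, 0.4]
opening: 0.0851
```

```bash
cat > snap.py <<'E'
from workcell import monitor, eyes
import cv2,numpy as np,sys
t=sys.argv[1]
o=monitor.get_obs()
for n in ("side","top"):
    p,d=eyes.camera(n); cv2.imwrite(f"pics/{n}{t}.png",p[:,:,::-1]); np.save(f"{n}{t}_d.npy",d); np.save(f"{n}{t}_p.npy",p)
for k in("time","q","ee_pos","tcp_rot","wrist_force","opening"): print(k,np.round(o[k],4))
E
python3 snap.py 1; python3 -c "
import cv2,numpy as np
a=cv2.imread('pics/side1.png');b=cv2.imread('pics/top1.png')
cv2.imwrite('pics/pair1.png',np.hstack([cv2.resize(a[30:230,80:320],None,fx=1.6,fy=1.6),cv2.resize(b[150:350,80:320],None,fx=1.6,fy=1.6)]))"
```

```text
time 1.225
q [ 3.595070e+01  2.383300e+00 -5.059200e+00  8.255740e+01  1.460000e-02
  1.258324e+02]
ee_pos [0.4343 0.3151 0.141 ]
tcp_rot [-1.799915e+02 -1.190000e-02  9.011830e+01]
wrist_force [0.1342 0.6989 0.4327]
opening 0.0851
```

View pics/pair1.png

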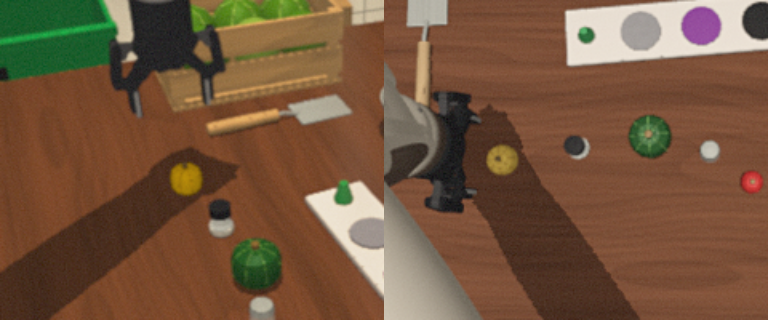

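The pair picture shows the open jaws above yellow: side crop (165,95), fruit at (187,180). Before descending I'll measure the fingertip height from depth.

```bash
cat > tips.py <<'E'
from h import *
import sys
t,x,y,z=sys.argv[1],*map(float,sys.argv[2:5])
for n in("side","top"):
    X=cloud(n,np.load(f"{n}{t}_d.npy"))
    for s,lab in((1,'+x'),(-1,'-x')):
        m=(abs(X[...,1]-y)<.03)&((X[...,0]-x)*s>.01)&((X[...,0]-x)*s<.07)&(X[...,2]>z-.05)&(X[...,2]<z+.02)
        Q=X[m]
        if len(Q)<10: print(n,lab,len(Q));continue
        k=np.sort(Q[:,2])[:20]; L=Q[Q[:,2]<k[5]+.015]
        print(n,lab,len(Q),'tipz rel',np.round(k[[0,3,8]]-z,4),'tip x',np.round([L[:,0].min()-x,L[:,0].max()-x],4),'y',np.round([L[:,1].min()-y,L[:,1].max()-y],4))
E
python3 tips.py 1 .4343 .3151 .141
```

```text
side +x 78 tipz rel [-0.0075 -0.0043 -0.0029] tip x [0.0419 0.0552] y [-0.0131  0.0102]
side -x 81 tipz rel [-0.0085 -0.0059 -0.003 ] tip x [-0.0573 -0.0432] y [-0.016   0.0037]
top +x 24 tipz rel [-0.0014  0.0011  0.0054] tip x [0.0407 0.0538] y [-0.0129 -0.0017]
top -x 25 tipz rel [-0.0027  0.0002  0.0065] tip x [-0.0558 -0.0451] y [-0.0128 -0.0071]
```

Call:
drive_tool --plan '[[1, [0.0047, -0.0046, -0.02], 0], [1, [0, 0, -0.03], 0], [1, [0, 0, -0.02], 0], [1, [0, 0, 0], 0]]'

```text
time: 1.82
ee_pos: [0.4383, 0.3109, 0.0704]
tcp_rot: [-180.0, 0.0, 90.2]
wrist_force: [-1.1, -0.2, 0.3]
opening: 0.0853
```

Call:
drive_tool --plan '[[1, [0.0007, -0.0004, -0.02], 0], [1, [0, 0, -0.015], 0], [1, [0, 0, -0.01], 0], [1, [0, 0, 0], 0], [0.3, [0, 0, 0], 0], [0.3, [0, 0, 0], 0], [0.3, [0, 0, 0], 0], [0.3, [0, 0, 0], 0], [0.3, [0, 0, 0], 0]]' --grip_force 25

```text
time: 2.95
ee_pos: [0.4401, 0.3102, 0.0263]
tcp_rot: [180.0, -0.0, 90.1]
wrist_force: [-1.8, 0.3, 6.2]
opening: 0.0428
```

```bash
python3 snap.py 2; python3 tips.py 2 .439 .3105 .025;  python3 -c "
import cv2,numpy as np
a=cv2.imread('pics/side2.png');b=cv2.imread('pics/top2.png')
cv2.imwrite('pics/pair2.png',np.hstack([cv2.resize(a[80:230,120:280],None,fx=2.4,fy=2.4),cv2.resize(b[180:330,90:250],None,fx=2.4,fy=2.4)]))"
```

```text
time 2.95
q [ 3.517540e+01  5.252000e+00 -1.488660e+01  6.980180e+01  7.000000e-04
  1.251086e+02]
ee_pos [0.4401 0.3102 0.0263]
tcp_rot [ 1.799516e+02 -3.480000e-02  9.006680e+01]
wrist_force [-1.7967  0.3383  6.2362]
opening 0.0428
side +x 439 tipz rel [-0.0284 -0.0277 -0.0273] tip x [0.0106 0.0698] y [-0.03    0.0299]
side -x 492 tipz rel [-0.029  -0.0279 -0.0274] tip x [-0.0699 -0.0102] y [-0.03    0.0299]
top +x 337 tipz rel [-0.0298 -0.0281 -0.0278] tip x [0.012  0.0695] y [-0.0299  0.0116]
top -x 391 tipz rel [-0.0298 -0.0283 -0.0276] tip x [-0.0687 -0.0101] y [-0.03    0.0298]
```

View pics/pair2.png

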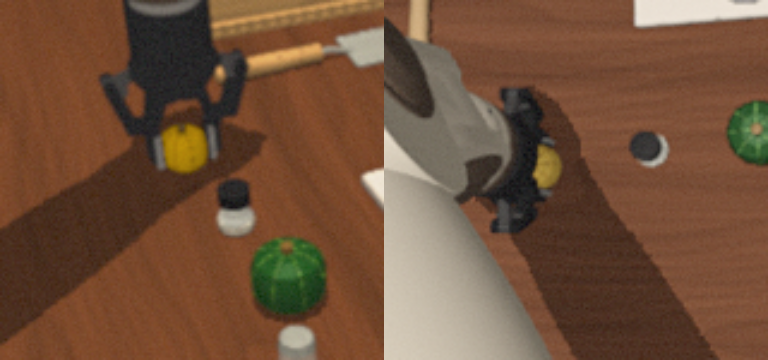

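Yellow is gripped at 43 mm, which matches its size. Now lift and carry it to purple.

Call:
drive_tool --plan '[[0.3, [0, 0, 0.02], 0], [0.3, [0, 0, 0.04], 0], [0.3, [0.005, -0.01, 0.04], 0], [0.3, [0.025, -0.036, 0], 0], [0.3, [0.03, -0.042, 0], 0], [0.3, [0.03, -0.042, 0], 0], [0.3, [0.03, -0.042, 0], 0], [0.3, [0.03, -0.042, 0], 0], [0.3, [0.03, -0.042, 0], 0], [0.3, [0.02, -0.03, 0], 0]]'

```text
time: 4.3
ee_pos: [0.6407, 0.0219, 0.125]
tcp_rot: [-180.0, 0.0, 90.0]
wrist_force: [-0.4, 0.0, -0.0]
opening: 0.0425
```

Call:
drive_tool --plan '[[0.3, [0, 0, 0], 0], [0.3, [0, 0, 0], 0]]'

```text
time: 4.55
ee_pos: [0.6394, 0.0242, 0.1252]
tcp_rot: [-179.9, -0.0, 90.1]
wrist_force: [-0.2, 0.3, -0.5]
opening: 0.0429
```

Call:
drive_tool --plan '[[0.3, [0.0101, -0.0119, -0.01], 0], [0.3, [0, 0, -0.025], 0], [0.3, [0, 0, -0.02], 0], [0.3, [0, 0, 0], 0], [0.3, [0, 0, 0], 0]]'

```text
time: 5.18
ee_pos: [0.6502, 0.0122, 0.0712]
tcp_rot: [180.0, -0.0, 90.1]
wrist_force: [-0.8, 0.2, 0.2]
opening: 0.0429
```

```bash
python3 snap.py 3; cat > held.py <<'E'
# held.py tag x y D zc hue-range : fit circle to squash-coloured points
from h import *
import sys
from scipy.optimize import least_squares
t=sys.argv[1];x,y,D,zc=map(float,sys.argv[2:6]);col=sys.argv[6]
R=dict(yellow=((18,90,60),(35,255,255)),orange=((5,120,60),(17,255,255)),green=((35,60,15),(90,255,255)),cream=((12,5,90),(40,120,255)))[col]
for n in("side","top"):
    p=np.load(f"{n}{t}_p.npy");X=cloud(n,np.load(f"{n}{t}_d.npy"))
    m=cv2.inRange(cv2.cvtColor(p,cv2.COLOR_RGB2HSV),R[0],R[1])>0
    m&=(np.hypot(X[...,0]-x,X[...,1]-y)<D/2+.012)&(abs(X[...,2]-zc)<D*.6)
    Q=X[m]; B=Q[abs(Q[:,2]-zc)<.007]
    if len(B)<8: print(n,len(Q),len(B));continue
    g=least_squares(lambda c:np.hypot(B[:,0]-c[0],B[:,1]-c[1])-D/2,[x,y],loss='soft_l1',f_scale=.002).x
    print(n,len(Q),len(B),'fit',np.round(g,4),'zrange',np.round([np.percentile(Q[:,2],1),Q[:,2].max()],4))
E
python3 held.py 3 .65 .012 .044 .062 yellow
```

```text
time 5.175
q [1.07610e+00 1.88831e+01 6.17060e+00 7.72477e+01 1.00000e-03 9.09916e+01]
ee_pos [0.6502 0.0122 0.0712]
tcp_rot [ 1.799603e+02 -1.700000e-03  9.008450e+01]
wrist_force [-0.7745  0.2077  0.218 ]
opening 0.0429
side 374 96 fit [0.6491 0.0136] zrange [0.0517 0.0881]
top 0 0
```

Call:
drive_tool --plan '[[0.3, [-0.0005, -0.0012, -0.014], 0], [0.3, [0, 0, -0.01], 0], [0.3, [0, 0, -0.003], 0], [0.3, [0, 0, 0], 0], [0.3, [0, 0, 0], 0]]'

```text
time: 5.9
ee_pos: [0.6496, 0.0109, 0.0437]
tcp_rot: [180.0, -0.0, 90.1]
wrist_force: [-0.8, 0.4, -0.7]
opening: 0.0423
```

Call:
drive_tool --plan '[[0.3, [0, 0, -0.0008], 0], [0.3, [0, 0, 0], 0]]'

```text
time: 6.15
ee_pos: [0.6494, 0.0109, 0.0428]
tcp_rot: [180.0, 0.0, 90.1]
wrist_force: [-0.1, -0.2, -0.0]
opening: 0.0427
```

Call:
drive_tool --plan '[[0.3, [0, 0, -0.0006], 0], [0.3, [0, 0, 0], 0]]'

```text
time: 6.4
ee_pos: [0.6495, 0.0108, 0.0424]
tcp_rot: [180.0, -0.0, 90.1]
wrist_force: [-0.4, 0.5, 0.6]
opening: 0.0431
```

Call:
drive_tool --plan '[[0.3, [0, 0, -0.0006], 0], [0.3, [0, 0, 0], 0]]'

```text
time: 6.65
ee_pos: [0.6495, 0.0109, 0.0424]
tcp_rot: [180.0, -0.0, 90.1]
wrist_force: [-2.6, -0.5, 5.1]
opening: 0.0425
```

Contact shows at 5 N, so I'll release and rise.

Call:
drive_tool --plan '[[0.6, [0, 0, 0], 0], [0.8, [0, 0, 0], 0], [0.9, [0, 0, 0], 0], [0.9, [0, 0, 0], 0], [0.9, [0, 0, 0.02], 0], [0.9, [0, 0, 0.03], 0], [0.9, [0, 0, 0.03], 0], [1, [-0.03, 0.01, 0.01], 0], [1, [-0.05, 0.02, 0], 0], [1, [-0.05, 0.02, 0], 0]]'

```text
time: 7.9
ee_pos: [0.5184, 0.0612, 0.1332]
tcp_rot: [179.9, -0.0, 90.0]
wrist_force: [0.5, 1.2, 0.2]
opening: 0.0858
```

Call:
drive_tool --plan '[[1, [-0.04, 0.02, 0], 0], [1, [0, 0.01, 0], 0], [1, [0, 0, 0], 0], [1, [0, 0, 0], 0]]'

```text
time: 8.4
ee_pos: [0.4803, 0.0906, 0.132]
tcp_rot: [180.0, 0.0, 90.1]
wrist_force: [-0.4, -0.2, -0.2]
opening: 0.0853
```

```bash
python3 snap.py 4; python3 held.py 4 .65 .012 .044 .035 yellow;python3 held.py 4 .474 .089 .064 .026 green
```

```text
time 8.4
q [ 1.068680e+01 -4.099100e+00 -1.246080e+01  8.160710e+01 -9.800000e-03
  1.006359e+02]
ee_pos [0.4803 0.0906 0.132 ]
tcp_rot [1.799676e+02 3.900000e-03 9.005090e+01]
wrist_force [-0.4115 -0.1879 -0.1571]
opening 0.0853
side 391 108 fit [0.6483 0.0125] zrange [0.0231 0.0609]
top 235 14 fit [0.648  0.0125] zrange [0.0175 0.0613]
side 790 163 fit [0.4744 0.0894] zrange [0.0102 0.0548]
top 0 0
```

View pics/side4.png

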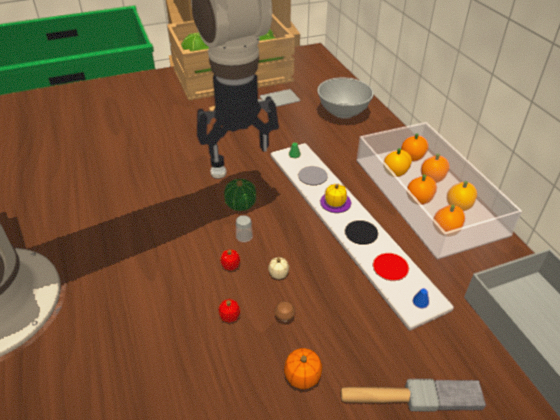

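Yellow stands upright on purple at side pixel (336,195), about 1.3 mm from the pad centre. Green is next, to the red pad.

Call:
drive_tool --plan '[[1, [-0.0062, -0.0014, -0.015], 0], [1, [0, 0, -0.025], 0], [1, [0, 0, -0.01], 0], [1, [0, 0, 0], 0], [1, [0, 0, 0], 0]]'

```text
time: 9.12
ee_pos: [0.4737, 0.0894, 0.0824]
tcp_rot: [179.9, -0.0, 90.1]
wrist_force: [1.1, -0.7, 0.7]
opening: 0.0854
```

Call:
drive_tool --plan '[[1, [0.0004, 0, -0.02], 0], [1, [0, 0, -0.02], 0], [1, [0, 0, -0.014], 0], [1, [0, 0, 0], 0], [0.5, [0, 0, 0], 0], [0.5, [0, 0, 0], 0], [0.5, [0, 0, 0], 0], [0.5, [0, 0, 0], 0]]' --grip_force 30

```text
time: 10.12
ee_pos: [0.4743, 0.0896, 0.0289]
tcp_rot: [179.9, -0.0, 90.1]
wrist_force: [-1.3, 0.5, 6.1]
opening: 0.0629
```

Call:
drive_tool --plan '[[0.5, [0, 0, 0.02], 0], [0.5, [0, 0, 0.035], 0], [0.5, [0, 0, 0.035], 0], [0.5, [0.02, -0.03, 0.01], 0], [0.5, [0.03, -0.042, 0], 0], [0.5, [0.033, -0.045, 0], 0], [0.5, [0.033, -0.045, 0], 0], [0.5, [0.033, -0.045, 0], 0], [0.5, [0.03, -0.042, 0], 0], [0.5, [0.014, -0.018, 0], 0]]'

```text
time: 11.38
ee_pos: [0.6675, -0.18, 0.127]
tcp_rot: [-180.0, 0.0, 90.0]
wrist_force: [0.7, 1.2, -1.2]
opening: 0.0628
```

Call:
drive_tool --plan '[[0.5, [0, 0, 0], 0], [0.5, [0, 0, 0], 0]]'

```text
time: 11.62
ee_pos: [0.6663, -0.177, 0.1276]
tcp_rot: [-180.0, -0.0, 90.1]
wrist_force: [-1.0, -0.5, -1.4]
opening: 0.0626
```

Call:
drive_tool --plan '[[0.5, [0.0013, 0, -0.015], 0], [0.5, [0, 0, -0.025], 0], [0.5, [0, 0, -0.015], 0], [0.5, [0, 0, 0], 0], [0.5, [0, 0, 0], 0]]'

```text
time: 12.25
ee_pos: [0.6682, -0.1774, 0.0735]
tcp_rot: [179.9, 0.0, 90.1]
wrist_force: [-0.0, -0.7, -0.8]
opening: 0.0626
```

```bash
python3 snap.py 5; python3 held.py 5 .6676 -.177 .064 .07 green
```

```text
time 12.25
q [-1.48730e+01  2.45412e+01  1.37809e+01  7.91817e+01  1.20000e-03
  7.50482e+01]
ee_pos [ 0.6682 -0.1774  0.0735]
tcp_rot [1.799436e+02 1.380000e-02 9.007880e+01]
wrist_force [-0.0259 -0.7369 -0.7538]
opening 0.0626
side 871 172 fit [ 0.6677 -0.1782] zrange [0.0581 0.1055]
top 63 1
```

Call:
drive_tool --plan '[[0.5, [-0.0004, 0.0004, -0.014], 0], [0.5, [0, 0, -0.01], 0], [0.5, [0, 0, -0.004], 0], [0.5, [0, 0, 0], 0], [0.5, [0, 0, 0], 0]]'

```text
time: 12.98
ee_pos: [0.667, -0.1771, 0.045]
tcp_rot: [-180.0, -0.0, 90.1]
wrist_force: [-4.9, 1.3, 6.3]
opening: 0.0628
```

Call:
drive_tool --plan '[[0.5, [0, 0, -0.0006], 0], [0.5, [0, 0, 0], 0]]'

```text
time: 13.22
ee_pos: [0.667, -0.177, 0.045]
tcp_rot: [-180.0, -0.0, 90.1]
wrist_force: [-5.7, 1.5, 11.1]
opening: 0.0628
```

Call:
drive_tool --plan '[[0.5, [0, 0, 0.0006], 0], [0.8, [0, 0, 0], 0], [1, [0, 0, 0], 0], [1, [0, 0, 0], 0], [1, [0, 0, 0.01], 0], [1, [0, 0, 0.03], 0], [1, [0, 0, 0.045], 0], [1, [-0.03, -0.016, 0.01], 0], [1, [-0.045, -0.027, 0], 0], [1, [-0.045, -0.027, 0], 0]]'

```text
time: 14.48
ee_pos: [0.5465, -0.2477, 0.1405]
tcp_rot: [179.9, 0.0, 90.1]
wrist_force: [0.1, -0.5, 0.2]
opening: 0.0854
```

Call:
drive_tool --plan '[[1, [-0.045, -0.027, 0], 0], [1, [-0.036, -0.022, 0], 0], [1, [-0.02, -0.013, 0], 0], [1, [0, 0, 0], 0], [1, [0, 0, 0], 0]]'

```text
time: 15.1
ee_pos: [0.4471, -0.309, 0.1401]
tcp_rot: [179.9, 0.0, 90.1]
wrist_force: [0.2, -1.4, 0.6]
opening: 0.0853
```

```bash
python3 snap.py 6; python3 held.py 6 .6676 -.177 .064 .042 green;python3 held.py 6 .446 -.3088 .054 .022 orange
```

```text
time 15.1
q [-3.46616e+01  3.27870e+00 -4.22690e+00  8.24414e+01  1.42000e-02
  5.52729e+01]
ee_pos [ 0.4471 -0.309   0.1401]
tcp_rot [1.799484e+02 1.850000e-02 9.006550e+01]
wrist_force [ 0.2342 -1.3731  0.6192]
opening 0.0853
side 1052 189 fit [ 0.6664 -0.1777] zrange [0.0298 0.0713]
top 485 15 fit [ 0.6657 -0.1784] zrange [0.0464 0.0726]
side 2089 181 fit [ 0.4463 -0.3077] zrange [-0.0024  0.0542]
top 759 35 fit [ 0.4467 -0.3094] zrange [-0.0027  0.0538]
```

View pics/side6.png

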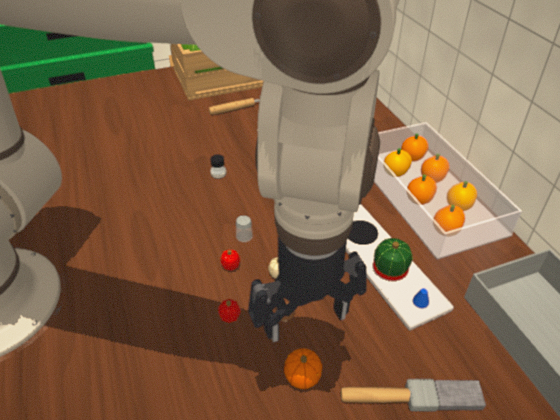

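Green stands on red at side pixel (393,258), within 2 mm of the pad centre. Orange is next.

Call:
drive_tool --plan '[[1, [-0.0007, 0.0003, -0.025], 0], [1, [0, 0, -0.025], 0], [1, [0, 0, -0.015], 0], [1, [0, 0, 0], 0], [1, [0, 0, 0], 0]]'

```text
time: 15.82
ee_pos: [0.4463, -0.309, 0.0755]
tcp_rot: [180.0, 0.0, 90.1]
wrist_force: [-0.3, 0.3, 0.0]
opening: 0.0851
```

Call:
drive_tool --plan '[[1, [0, 0, -0.02], 0], [1, [0, 0, -0.018], 0], [1, [0, 0, -0.01], 0], [1, [0, 0, 0], 0], [0.4, [0, 0, 0], 0], [0.4, [0, 0, 0], 0], [0.4, [0, 0, 0], 0], [0.4, [0, 0, 0], 0], [0.4, [0, 0, 0], 0]]' --grip_force 27

```text
time: 16.95
ee_pos: [0.4462, -0.3091, 0.0276]
tcp_rot: [179.9, 0.0, 90.1]
wrist_force: [-2.0, 1.5, 6.2]
opening: 0.0527
```

Call:
drive_tool --plan '[[0.4, [0, 0, 0.02], 0], [0.4, [0, 0, 0.04], 0], [0.4, [0, 0, 0.045], 0], [0.4, [0.02, 0.02, 0.005], 0], [0.4, [0.033, 0.036, 0], 0], [0.4, [0.04, 0.043, 0], 0], [0.4, [0.04, 0.043, 0], 0], [0.4, [0.04, 0.043, 0], 0], [0.4, [0.028, 0.03, 0], 0], [0.4, [0.012, 0.012, 0], 0]]'

```text
time: 18.2
ee_pos: [0.6598, -0.0799, 0.136]
tcp_rot: [-180.0, -0.0, 90.2]
wrist_force: [0.1, -1.4, -0.9]
opening: 0.053
```

Call:
drive_tool --plan '[[0.4, [0, 0, 0], 0], [0.4, [0, 0, 0], 0]]'

```text
time: 18.45
ee_pos: [0.6581, -0.083, 0.1367]
tcp_rot: [-180.0, 0.0, 90.0]
wrist_force: [-0.1, -0.8, -0.5]
opening: 0.0528
```

Call:
drive_tool --plan '[[0.4, [0.001, 0.0005, -0.015], 0], [0.4, [0, 0, -0.03], 0], [0.4, [0, 0, -0.02], 0], [0.4, [0, 0, 0], 0], [0.4, [0, 0, 0], 0]]'

```text
time: 19.08
ee_pos: [0.6601, -0.0816, 0.0725]
tcp_rot: [179.9, 0.0, 90.1]
wrist_force: [0.3, 0.4, 0.2]
opening: 0.0523
```

```bash
python3 snap.py 7; python3 held.py 7 .6585 -.0824 .054 .066 orange
```

```text
time 19.075
q [-7.04300e+00  2.08804e+01  8.86030e+00  7.79202e+01 -2.10000e-03
  8.29031e+01]
ee_pos [ 0.6601 -0.0816  0.0725]
tcp_rot [1.79941e+02 9.40000e-03 9.00539e+01]
wrist_force [0.3188 0.3907 0.1889]
opening 0.0523
side 621 134 fit [ 0.6592 -0.0804] zrange [0.0518 0.0983]
top 0 0
```

Call:
drive_tool --plan '[[0.4, [-0.0004, -0.0014, -0.014], 0], [0.4, [0, 0, -0.01], 0], [0.4, [0, 0, -0.0042], 0], [0.4, [0, 0, 0], 0], [0.4, [0, 0, 0], 0]]'

```text
time: 19.8
ee_pos: [0.659, -0.0827, 0.0436]
tcp_rot: [-180.0, 0.0, 90.1]
wrist_force: [-4.0, 0.7, 5.5]
opening: 0.0526
```

Call:
drive_tool --plan '[[0.4, [0, 0, -0.0005], 0], [0.4, [0, 0, 0], 0]]'

```text
time: 20.05
ee_pos: [0.659, -0.0827, 0.0436]
tcp_rot: [-180.0, 0.0, 90.1]
wrist_force: [-5.4, 0.6, 7.4]
opening: 0.0526
```

Call:
drive_tool --plan '[[0.4, [0, 0, 0.0005], 0], [0.75, [0, 0, 0], 0], [0.9, [0, 0, 0], 0], [0.9, [0, 0, 0], 0], [0.9, [0, 0, 0.015], 0], [0.9, [0, 0, 0.035], 0], [0.9, [0, 0, 0.045], 0], [0.9, [-0.03, -0.005, 0], 0], [0.9, [-0.05, -0.008, 0], 0], [0.9, [-0.05, -0.008, 0], 0]]'

```text
time: 21.3
ee_pos: [0.5283, -0.1039, 0.1395]
tcp_rot: [179.9, 0.0, 90.1]
wrist_force: [0.5, -0.1, 0.0]
opening: 0.0773
```

Call:
drive_tool --plan '[[0.8, [-0.035, -0.005, 0], 0], [0.8, [-0.013, -0.002, 0], 0], [0.8, [0, 0, 0], 0], [0.8, [0, 0, 0], 0]]'

```text
time: 21.8
ee_pos: [0.4825, -0.1107, 0.1386]
tcp_rot: [180.0, 0.0, 90.1]
wrist_force: [-0.8, 0.3, 0.5]
opening: 0.0683
```

```bash
python3 snap.py 8; python3 held.py 8 .6585 -.0824 .054 .038 orange;python3 held.py 8 .4815 -.1108 .034 .016 cream; python3 tips.py 8 .4815 -.1108 .138
```

```text
time 21.8
q [-1.29228e+01 -3.30850e+00 -1.09820e+01  8.22906e+01  6.60000e-03
  7.69971e+01]
ee_pos [ 0.4825 -0.1107  0.1386]
tcp_rot [1.799636e+02 1.600000e-03 9.008010e+01]
wrist_force [-0.7781  0.2803  0.535 ]
opening 0.0683
side 696 159 fit [ 0.6583 -0.0811] zrange [0.0152 0.0692]
top 387 28 fit [ 0.6572 -0.0814] zrange [0.0338 0.0688]
side 348 103 fit [ 0.4822 -0.1102] zrange [-0.0024  0.0358]
top 14 5
side +x 178 tipz rel [-0.0149 -0.0124 -0.0108] tip x [0.0331 0.0475] y [-0.0133  0.0095]
side -x 148 tipz rel [-0.0148 -0.0108 -0.0084] tip x [-0.0481 -0.0349] y [-0.0121  0.0047]
top +x 0
top -x 0
```

View pics/side8.png

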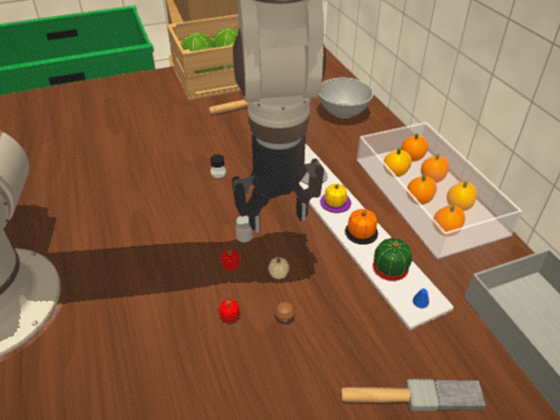

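Orange stands on black at side pixel (363,225), about 1.5 mm from the pad centre. Last is cream, below the gripper at (278,268).

Call:
drive_tool --plan '[[0.8, [-0.0009, 0, -0.03], 0], [0.8, [0, 0, -0.03], 0], [0.8, [0, 0, -0.015], 0], [0.8, [0, 0, 0], 0], [0.8, [0, 0, 0], 0]]'

```text
time: 22.52
ee_pos: [0.4812, -0.1108, 0.0644]
tcp_rot: [179.9, 0.0, 90.1]
wrist_force: [0.2, -0.3, -0.5]
opening: 0.0682
```

Call:
drive_tool --plan '[[0.8, [0, 0, -0.018], 0], [0.8, [0, 0, -0.012], 0], [0.8, [0, 0, -0.007], 0], [0.8, [0, 0, 0], 0], [0.2, [0, 0, 0], 0], [0.2, [0, 0, 0], 0], [0.2, [0, 0, 0], 0], [0.2, [0, 0, 0], 0], [0.2, [0, 0, 0], 0]]' --grip_force 22

```text
time: 23.65
ee_pos: [0.4808, -0.1108, 0.027]
tcp_rot: [179.9, 0.0, 90.1]
wrist_force: [-1.1, -0.7, 5.7]
opening: 0.0327
```

Call:
drive_tool --plan '[[0.2, [0, 0, 0.02], 0], [0.2, [0, 0, 0.04], 0], [0.2, [0, 0, 0.045], 0], [0.2, [0.015, 0.02, 0.005], 0], [0.2, [0.025, 0.034, 0], 0], [0.2, [0.03, 0.041, 0], 0], [0.2, [0.03, 0.041, 0], 0], [0.2, [0.03, 0.041, 0], 0], [0.2, [0.021, 0.028, 0], 0], [0.2, [0.009, 0.0125, 0], 0]]'

```text
time: 24.9
ee_pos: [0.641, 0.1083, 0.1355]
tcp_rot: [-179.9, 0.0, 90.2]
wrist_force: [-0.8, -0.5, -0.4]
opening: 0.0328
```

Call:
drive_tool --plan '[[0.2, [0, 0, 0], 0], [0.2, [0, 0, 0], 0]]'

```text
time: 25.15
ee_pos: [0.64, 0.1057, 0.1365]
tcp_rot: [-180.0, 0.0, 90.0]
wrist_force: [-0.7, -0.1, 0.3]
opening: 0.033
```

Call:
drive_tool --plan '[[0.2, [0.001, 0.0005, -0.015], 0], [0.2, [0, 0, -0.03], 0], [0.2, [0, 0, -0.02], 0], [0.2, [0, 0, 0], 0], [0.2, [0, 0, 0], 0]]'

```text
time: 25.78
ee_pos: [0.6418, 0.1072, 0.0723]
tcp_rot: [179.9, -0.0, 90.1]
wrist_force: [0.3, -0.1, -0.0]
opening: 0.0326
```

```bash
python3 snap.py 9; python3 held.py 9 .6405 .1065 .034 .06 cream
```

```text
time 25.775
q [9.48210e+00 1.89023e+01 6.30960e+00 7.73511e+01 1.90000e-03 9.94238e+01]
ee_pos [0.6418 0.1072 0.0723]
tcp_rot [ 1.799449e+02 -1.110000e-02  9.005830e+01]
wrist_force [ 0.2979 -0.1148 -0.0324]
opening 0.0326
side 265 96 fit [0.6397 0.1076] zrange [0.0502 0.0803]
top 0 0
```

Call:
drive_tool --plan '[[0.2, [0, -0.001, -0.014], 0], [0.2, [0, 0, -0.01], 0], [0.2, [0, 0, -0.0045], 0], [0.2, [0, 0, 0], 0], [0.2, [0, 0, 0], 0]]'

```text
time: 26.5
ee_pos: [0.6411, 0.1062, 0.043]
tcp_rot: [-180.0, 0.0, 90.1]
wrist_force: [-3.1, 0.6, 4.8]
opening: 0.0326
```

Call:
drive_tool --plan '[[0.2, [0, 0, -0.0006], 0], [0.2, [0, 0, 0], 0]]'

```text
time: 26.75
ee_pos: [0.6411, 0.1062, 0.043]
tcp_rot: [-180.0, 0.0, 90.1]
wrist_force: [-4.4, -0.9, 8.5]
opening: 0.0327
```

Contact. Release, rise and back away from the board.

Call:
drive_tool --plan '[[0.2, [0, 0, 0.0005], 0], [0.5, [0, 0, 0], 0], [0.75, [0, 0, 0], 0], [0.75, [0, 0, 0], 0], [0.75, [0, 0, 0.015], 0], [0.75, [0, 0, 0.035], 0], [0.75, [0, 0, 0.045], 0], [0.75, [-0.03, 0.03, 0.03], 0], [0.75, [-0.045, 0.045, 0.02], 0], [0.75, [-0.045, 0.045, 0], 0]]'

```text
time: 28.0
ee_pos: [0.5248, 0.2237, 0.1897]
tcp_rot: [179.8, -0.1, 90.0]
wrist_force: [0.2, 1.0, -0.5]
opening: 0.064
```

Call:
drive_tool --plan '[[0.75, [-0.045, 0.045, 0], 0], [0.75, [-0.045, 0.045, 0], 0], [0.75, [-0.04, 0.04, 0], 0], [0.75, [-0.02, 0.02, 0], 0], [0.75, [0, 0, 0], 0], [0.75, [0, 0, 0], 0]]'

```text
time: 28.75
ee_pos: [0.3771, 0.3708, 0.1872]
tcp_rot: [180.0, -0.0, 90.1]
wrist_force: [0.1, -0.4, 0.1]
opening: 0.064
```

```bash
python3 snap.py A; for a in ".6403 .1067 .034 .032 cream" ".6495 .0123 .044 .035 yellow" ".6585 -.0824 .054 .038 orange" ".6676 -.177 .064 .042 green"; do echo $a; python3 held.py A $a; done;python3 -c "
import cv2,numpy as np
a=cv2.imread('pics/sideA.png');b=cv2.imread('pics/topA.png')
cv2.imwrite('pics/pairA.png',np.vstack([cv2.resize(a[120:340,200:480],None,fx=1.4,fy=1.4),cv2.resize(b[110:230,150:430],None,fx=1.4,fy=1.4)]))"
```

```text
time 28.75
q [ 4.452050e+01  1.189000e+00 -1.193500e+00  8.757150e+01 -1.420000e-02
  1.344501e+02]
ee_pos [0.3771 0.3708 0.1872]
tcp_rot [ 1.799573e+02 -2.200000e-02  9.007040e+01]
wrist_force [ 0.077  -0.3935  0.1122]
opening 0.064
.6403 .1067 .034 .032 cream
side 314 83 fit [0.64   0.1067] zrange [0.0136 0.052 ]
top 274 20 fit [0.64   0.1061] zrange [0.013  0.0513]
.6495 .0123 .044 .035 yellow
side 395 111 fit [0.6481 0.0125] zrange [0.0229 0.0612]
top 230 12 fit [0.6476 0.0124] zrange [0.0175 0.061 ]
.6585 -.0824 .054 .038 orange
side 695 147 fit [ 0.6581 -0.0813] zrange [0.0157 0.0685]
top 389 32 fit [ 0.6573 -0.0817] zrange [0.0194 0.069 ]
.6676 -.177 .064 .042 green
side 1055 201 fit [ 0.6665 -0.1778] zrange [0.0301 0.0722]
top 486 14 fit [ 0.6658 -0.1782] zrange [0.0456 0.0728]
```

View pics/pairA.png

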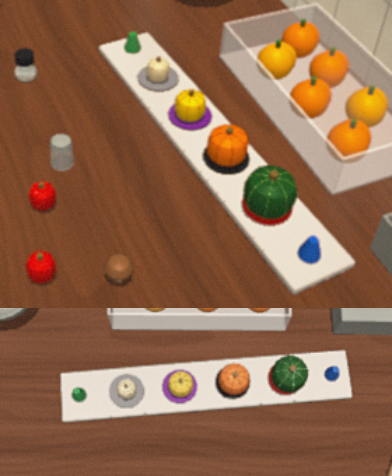

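View pics/topA.png

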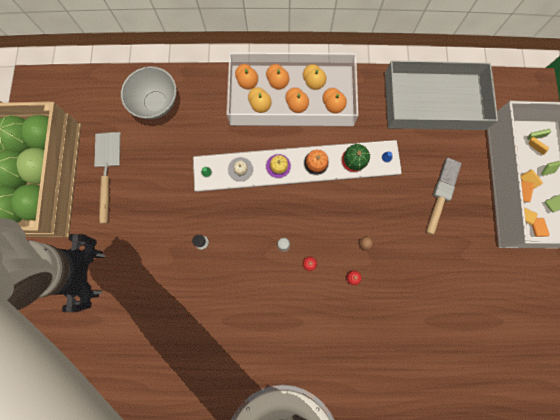

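All four stand upright in the right order (top view: cream (240,168), yellow (279,164), orange (317,161), green (357,156)). The other objects are untouched and the arm is clear.

```bash
python3 -c "
from workcell import job
print(job.job_done())"
```

```text
the job is handed in; nothing more can be done
None
```

The four squashes stand upright on their pads and the gripper has let go of all of them. From the green cone to the blue cone the order is cream on grey, yellow on purple, orange on black and green on red. I lowered each one until the wrist force showed light contact, about 5–11 N, before releasing it. The job took about 29 s of the 96 s allowed.

The last pictures from both cameras put every squash within about 2 mm of its pad centre. Cream is the closest, at under 1 mm, and green the furthest. All four sit at the expected height, and the arm is well clear of the board. The red look-alikes and the other small objects were not moved. The two cameras disagree by 1–2 mm, about the calibration accuracy; no check failed.

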